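# Lock off the power pack, try its fuse cover and hold it open for a fuse change

## Robot

A 6-joint arm with a two-finger parallel gripper is mounted at the origin on a cart in front of the work surface, level with it; the furniture and walls round the work are solid. World frame = base frame: x ahead of the robot, y to its left, z up, the work surface at z = 0. Lengths are in mm, angles in rad, forces in N, time in s.
With the tool pointing down it reaches from about 350 to 775 mm from the base axis. Payload 7.3 kg.
Tool frame: the origin (TCP) lies at the very end of the fingers, on their centre line; the grasp point (between the pads) lies 19 mm behind it; z points along the fingers, y is the line along which they close (so a half turn about z gives the same grasp; the last joint's range is limited). The gripper opens to 92 mm and grips with 3 to 60 N. Pads are 19 mm wide; open, the fingers measure 130 mm over their backs; the gripper's body (75 mm by 190 mm) begins 47 mm behind the grasp point.
Start: joints at [-1.478, 0.342, 1.524, -0, 1.275, -0.146], TCP at [124.203, -510.116, 226.741] pointing down, gripper open.
Joint ranges: [-2.53, 2.53], [-0.77, 2.02], [0.04, 2.7], [-1, 4.14], [0.28, 2.66], [-3.11, 3.11]. Speed limits (rad/s): [2.57, 2.57, 3.14, 3.14, 3.14, 3.14].

## Interface

Orientations are given as [roll, pitch, yaw] about the fixed x, y, z axes, in that order (R = Rz(yaw) Ry(pitch) Rx(roll)).
In Python, from plant import get_obs, vision, workorder gives the robot as it stands.
- The arm moves only by the shell command python3 -m pendant 'ROWS' [OPENING]. ROWS is a JSON object of lists of equal length, an entry for each row: "dp": the shift along the tool's x, y, z in m, a list of three; "rotation": the turn, a rotation vector about the tool's x, y, z in rad, a list of three. A call has 1 to 8 rows; each row is the pose to reach, as a shift and turn from the pose commanded when the call began, along the tool's axes at that moment; what a row does not reach only later rows make up. A row lasts 1/8 s, in which the tool goes at most 62.5 mm and 10.7 degrees, less where a joint would pass 70% of its speed; a pose out of reach is approached as far as the arm can. A call with a gripper value outside its range is refused whole. OPENING is the finger opening in m, from 0 to 0.0918, set as the call begins (- or left out, the last holds). The fingers move at their own pace and stop on an object; the grip force is fixed at half the most. Time passes only in rows, so rows that repeat a pose let the fingers close. It gives the time, the measured TCP pose, the force, the opening and the grip force at its end, in the units of the state.
- get_obs(): the state, without advancing time (a new reading comes with each control period).
- vision.capture(name): name is "side" or "top"; returns a dict with "pixels" (480x640x3 uint8, red, green, blue), "vfov" (degrees; the focal length in pixels is half the picture's height over the tangent of half this angle, whatever the lens; pixels are square), "cx", "cy" (the principal point, pixels), "dist" ([k1, k2, p1, p2, k3] as OpenCV has them; the pictures are not rectified), "pose" (4x4, takes a point from camera to world coordinates). Camera axes: x right, y up, looking along -z (the intrinsics and any distortion apply to the point x, -y, -z); pixel columns grow to the right and rows downward; lengths in mm; the calibration is good to about 2 mm. A picture is of the moment at which its call begins. There is no depth.
- workorder.close_job(): hands the job in; it is judged then, once.
The state is a dict: "time": time; "joint_positions": joint angles; "dq": joint speeds; "tau": joint torques, N m; "tool_pos": TCP position; "tcp_rot": TCP orientation; "contact_force": force on the tool from outside, world axes, zero at the start; "moment": the same for the moment, N m; "grip_width": finger opening in mm; "finger_force": force on a finger pad.
Only numpy, scipy, OpenCV 4.12 (cv2) and the standard library are available. Lean on these libraries where they do the work, as an engineer would, in place of code of your own. Each camera call takes 0.05 s, during which the arm holds its last target. There are 200 camera calls.

## Task

A colleague is about to change a fuse in the portable power pack. First lock it off: turn the black isolator collar anticlockwise until its ear lies over the padlock eye at the front. Then tug the fuse cover up by its handle to feel whether the catch has it; if it is caught, push the catch slide all the way to the left (the way its arrow points) and lift again. The cover falls shut by itself, so finish still holding it up with the fingers, raised past 60 degrees, and leave the things lying round the pack where they are.

Things in the scene. Friction and masses are not known exactly. Their poses are not given: they have to be found in the camera images.
- power_pack: grey portable power pack with black corner guards, 170 (x) x 240 (y) x 95 mm high, too heavy to shift. Origin: centre of the underside; x to its rear, y to its left, z up. Its flat top (deck) is at 95 mm. Right on the deck the isolator collar, left of it the aluminium fuse cover, 125 x 127 mm, hinged along its left edge, cover top at 99.5 mm; in front of the cover a rail with the catch slide
- collar (a joint): isolator collar: black ribbed ring, 54 mm across, 44 mm high above the deck, on a vertical axis; a flat steel ear at its foot reaches 60 mm from the axis, top 11.5 mm above the deck. 0 = on, the ear points to the pack's left and bars the cover; grows anticlockwise from above; 1.571 = end stop, off: the ear points to the pack's front, over the padlock eye. Friction 0.12 N m; stays where it is left
- collar_grip (a point): on the collar's axis, 36 mm above the deck (8 mm below the ring's top): a good height to grip at. In the pack's frame at x = -5, y = -75 mm
- collar_ear (a point): centre of the hole in the collar's ear, on the ear's top, 51 mm from the collar's axis
- padlock_eye (a point): centre of the hole in the fixed padlock eye plate, 30 x 26 x 5 mm, on the deck in front of the collar (pack frame x = -56, y = -75 mm)
- cover (a joint): fuse cover angle, rad: 0 = shut, grows as the right edge lifts, stop at 1.4; 60 degrees = 1.05. 0.3 kg, with a light closing spring: falls shut when let go. With the catch engaged it lifts only 0.03 rad (2 to 3 mm at the handle), then stops hard; else it goes on lifting with 4 N at the handle, up to 15 N if a firm grip on the bar does not tilt with it. Nothing outside shows which
- cover_handle (a point): middle of the cover's bow handle: round bar 10 mm thick, 54 mm long, along the pack's y; cover shut, it is at x = 0, y = 22.5 mm in the pack's frame, 78 mm right of the hinge line and 35 mm above it, with 29 mm free under it. Moves with the cover. Fingers closing along the pack's x can hold the bar and stay vertical while it turns between them
- cover_hinge (a point): middle of the cover's hinge line, which runs along the pack's x at 98.5 mm above the bench; fixed on the pack at x = 7.5, y = 100.5 mm
- catch_slide (a joint): travel of the catch slide in m: 0 = where it stands at the start, grows to the pack's left (+y of the pack), end stop 0.019 = released. Pushing it to the stop always frees the cover, which stays free. Takes 2 to 7 N; it stays where it is left
- slide_knob (a point): centre of the top of the catch slide's black thumb piece, 18 (x) x 14 (y) mm, its top 22 mm above the deck, on the rail in front of the cover; at the start in the pack's frame at x = -70.5, y = 1.5 mm; moves with the slide
- carton_fuses: small white carton, 51 x 75 x 41 mm, lying to the right of the pack; origin: centre of its underside; not to be disturbed
- screwdriver: screwdriver with a blue handle, 150 mm long, 23 mm thick, lying to the right of the pack; origin: centre of its underside; not to be disturbed
- tape_roll: roll of masking tape lying flat, 100 mm across, 24 mm high, to the right of the pack; origin: centre of its underside; not to be disturbed

How it is judged (in metres and radians):
On the way, in this order (a step that is already met when the one before it is completed fails the run):
1. the isolator collar is turned anticlockwise to off, its ear over the padlock eye (value of joint collar above 1.48 rad), for 0.2 s.
2. the shut cover is tugged up, to the end of its play or beyond, before the catch slide is moved (value of joint cover above 0.012 rad and value of joint catch_slide below 0.004 m), for 0.1 s.
3. the cover is raised past 60 degrees (value of joint cover above 1.05 rad), for 0.2 s.
At the end, for the whole second after the job is handed in: The fuse cover is open more than 1.05 rad (60 degrees) and still, held there by the fingers (contact force over 1 N), and the isolator collar is still off (more than 1.48 rad, its ear over the padlock eye) (value of joint cover above 1.05 rad and contact force between the fingers and cover above 1 N and velocity of joint cover between -0.1 and 0.1 rad/s and value of joint collar above 1.48 rad); the arm keeps its last pose, push and grip.
It fails at once if the cover is opened while the pack is not locked off (value of joint cover above 0.12 rad and value of joint collar below 1.4 rad).
It fails at once if the carton is disturbed (more than 3 cm) (distance of carton_fuses from where it was at the start of the episode above 0.03 m).
It fails at once if the screwdriver is disturbed (more than 3 cm) (distance of screwdriver from where it was at the start of the episode above 0.03 m).
It fails at once if the tape roll is disturbed (more than 3 cm) (distance of tape_roll from where it was at the start of the episode above 0.03 m).
It also fails if it takes over 72 s, if anything falls off the work surface, if the arm or the gripper's body presses on something with over 40 N, if the wrist force passes 120 N, or if a joint passes its speed limit or range.

## Working session

There is one attempt and no reset: what is moved stays moved. The work goes in short steps, Python scripts to look and compute and a shell command to move; the robot and the scene stay as the last step left them, time stands still between calls to the robot, and variables do not carry over. Pictures are saved under pics/ and viewed, at most 10 in all, crops included, and the job is handed in when it is done.

```bash
mkdir -p pics; ls; python3 - <<'E'
from plant import get_obs, vision
import cv2
for n in("side","top"):
    c=vision.capture(n); cv2.imwrite(f"pics/{n}0.png",c["pixels"][:,:,::-1])
    print(n,c["vfov"],c["cx"],c["cy"],c["dist"],c["pose"])
print(get_obs())
E
```

```text
pics
side 55.452849607028334 313.87139909457 242.36366382768057 [0.01687687 0.         0.         0.         0.        ] [[-9.81562923e-01  1.04922082e-01 -1.59767283e-01  4.32316233e+02]
 [-1.90194442e-01 -6.19154117e-01  7.61888610e-01  5.85664589e+02]
 [-1.89816315e-02  7.78228460e-01  6.27694322e-01  6.73403063e+02]
 [ 0.00000000e+00  0.00000000e+00  0.00000000e+00  1.00000000e+00]]
top 49.24257066428175 315.25095869197366 231.51163708112966 [-0.14636326  0.          0.          0.          0.        ] [[ 2.22360237e-03  9.91558286e-01 -1.29642668e-01  4.40731533e+02]
 [-9.99971997e-01  1.27838752e-03 -7.37368631e-03 -1.07449076e+02]
 [-7.14570619e-03  1.29655434e-01  9.91533362e-01  1.01944143e+03]
 [ 0.00000000e+00  0.00000000e+00  0.00000000e+00  1.00000000e+00]]
{'time': 0.1, 'joint_positions': array([-1.47798727e+00,  3.42604771e-01,  1.52490501e+00,  5.99805694e-06,
        1.27540684e+00, -1.46005551e-01]), 'dq': array([ 7.26404425e-04, -9.40918329e-04, -9.14928367e-04, -6.37998106e-05,
       -1.61719925e-03, -1.17660745e-03]), 'tau': array([ 1.90997293e-03, -4.32003129e+01, -2.44693583e+01,  7.19164289e-02,
        5.25933795e-02, -3.86007173e-05]), 'tool_pos': array([ 124.17637155, -509.73493059,  226.14527169]), 'tcp_rot': array([-3.14028360e+00, -1.98296316e-04,  2.38812728e-01]), 'contact_force': array([-0.45282588, -0.2331174 ,  0.34065116]), 'moment': array([-0.00755088, -0.02323556, -0.00873145]), 'finger_force': 0.0, 'grip_width': 91.3223150800144}
```

View pics/top0.png

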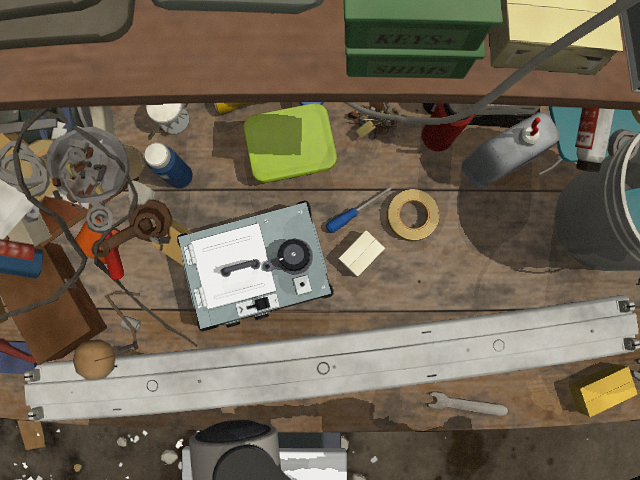

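View pics/side0.png

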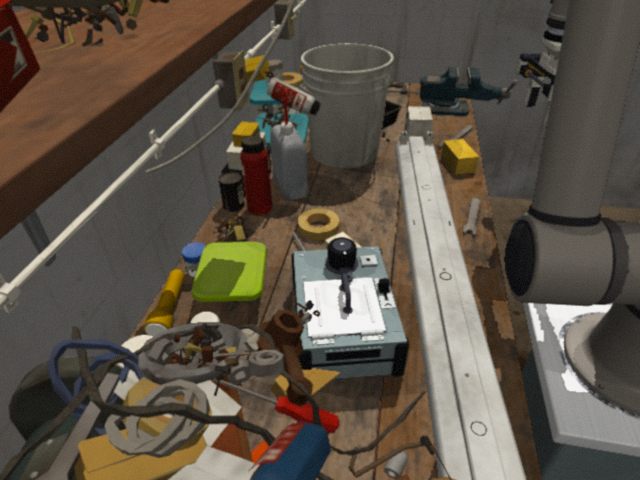

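The top view shows the pack at about (255,265), with the collar at (294,254), the knob at (262,304), the handle at (240,267) and the padlock eye at (303,286). The carton is at (362,254), the screwdriver at (357,210) and the tape roll at (413,214). The side view agrees, with the collar at (342,250) and the handle at (347,290).

```bash
cat > h.py <<'E'
import numpy as np, cv2
from plant import vision
def cap(n): return vision.capture(n)
def K(c):
    f=240/np.tan(np.radians(c["vfov"])/2); return np.array([[f,0,c["cx"]],[0,f,c["cy"]],[0,0,1]])
def ray(c,uv):
    p=cv2.undistortPoints(np.array([[uv]],float),K(c),np.array(c["dist"]))[0,0]
    P=c["pose"]; return P[:3,3],P[:3,:3]@np.array([p[0],-p[1],-1])
def onz(c,uv,z):
    o,d=ray(c,uv); return o+d*(z-o[2])/d[2]
def proj(c,X):
    P=c["pose"]; x=(np.array(X,float).reshape(-1,3)-P[:3,3])@P[:3,:3]; x=x*[1,-1,-1]
    return cv2.projectPoints(x,np.zeros(3),np.zeros(3),K(c),np.array(c["dist"]))[0][:,0]
E
python3 - <<'E'
from h import *
c=cap("top"); im=c["pixels"][:,:,::-1].copy()
cv2.imwrite("pics/crop1.png",cv2.resize(im[192:342,165:345],None,fx=4,fy=4,interpolation=cv2.INTER_CUBIC))
hsv=cv2.cvtColor(im,cv2.COLOR_BGR2HSV)
g=im.min(2); m=((g>228)).astype(np.uint8); m[:, :180]=0;m[:,290:]=0;m[:215]=0;m[320:]=0
m=cv2.morphologyEx(m,cv2.MORPH_CLOSE,np.ones((15,15)))
k=max(cv2.findContours(m,0,2)[0],key=cv2.contourArea); r=cv2.minAreaRect(k); print("cover",r)
for p in cv2.boxPoints(r): print(p,onz(c,p,99.5)[:2])
E
```

```text
cover ((237.43582153320312, 271.8487854003906), (84.81751251220703, 93.13542175292969), 76.46414184570312)
[182.23566 241.51733] [542.66692111 137.15802421]
[272.78412 219.71863] [582.08369734 -24.97728609]
[292.636   302.18024] [436.48703236 -61.38575032]
[202.08752 323.97894] [397.15750147  97.56106011]
```

View pics/crop1.png

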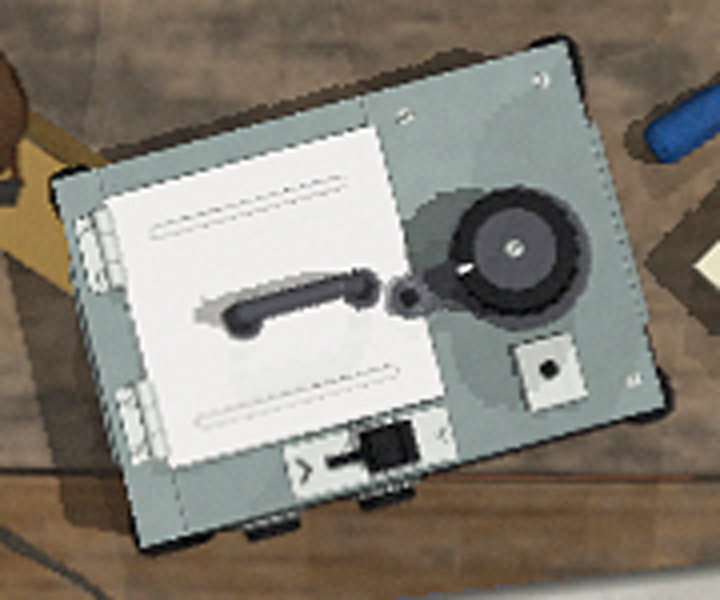

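The crop shows, in 4x pixels: collar screw (514,248), eye hole (549,369), ear hole (408,297), handle centre (304,303), knob (389,446), and cover corners (107,197), (378,128), (443,400), (172,468). Next I'll fit the pack's pose to these.

```bash
cat > fit.py <<'E'
from h import *
import json
c=cap("top")
D=[((514,248),139,(-5,-75)),((549,369),100,(-56,-75)),((408,297),106.5,(-5,-24)),((304,303),138,(0,22.5)),((389,446),117,(-70.5,1.5)),
((107,197),99.5,(70,100.5)),((378,128),99.5,(70,-26.5)),((443,400),99.5,(-55,-26.5)),((172,468),99.5,(-55,100.5))]
W=np.array([onz(c,(p[0]/4+164.6,p[1]/4+191.6),z)[:2] for p,z,_ in D]); L=np.array([l for *_,l in D],float)
wc,lc=W.mean(0),L.mean(0); H=(L-lc).T@(W-wc); th=np.arctan2(H[0,1]-H[1,0],H[0,0]+H[1,1])
R=np.array([[np.cos(th),-np.sin(th)],[np.sin(th),np.cos(th)]]); t=wc-R@lc
print("yaw",th,"t",t); print((W-(L@R.T+t)).round(1))
json.dump([th,*t],open("pack.json","w"))
for n,l in dict(collar=(-5,-75),handle=(0,22.5),knob=(-70.5,1.5),hinge=(0,100.5)).items(): print(n,R@l+t)
s=cap("side"); uv=proj(s,[[*(R@l+t),z] for l,z in [((-5,-75),139),((0,22.5),138),((-70.5,1.5),117)]]);print("side px collar,handle,knob",uv)
E
python3 fit.py
```

```text
yaw 0.2606590093525451 t [501.77330042   7.29604426]
[[ 1.9  2.9]
 [ 1.5  2.2]
 [-3.7  1.4]
 [-1.3 -3.9]
 [ 1.5  0. ]
 [ 0.4 -1.9]
 [-1.2 -0.4]
 [-0.7  1.5]
 [ 1.4 -2. ]]
collar [516.27100038 -66.45906875]
handle [495.97465991  29.03600213]
knob [433.26818972  -9.42369882]
hinge [475.87270614 104.40118942]
side px collar,handle,knob [[341.82397044 244.15306686]
 [345.6176559  281.10716852]
 [383.75934582 279.04485269]]
```

```bash
python3 -m pendant '{"dp":[[0.045,-0.03,0],[0.09,-0.06,0],[0.135,-0.095,0],[0.18,-0.125,0],[0.225,-0.157,0],[0.27,-0.19,0],[0.315,-0.22,0],[0.36,-0.25,0]],"rotation":[[0,0,0],[0,0,0],[0,0,0],[0,0,0],[0,0,0],[0,0,0],[0,0,0],[0,0,0]]}' 0.0918
cat > go.py <<'E'
# print shift in tool axes to a target given in the pack frame: x y z [yaw offset from pack]
import sys,json; from h import *; from plant import get_obs
from scipy.spatial.transform import Rotation as Ro
th,tx,ty=json.load(open("pack.json")); a=[float(v) for v in sys.argv[1:]]
o=get_obs(); Rt=Ro.from_euler("xyz",o["tcp_rot"])
P=Ro.from_euler("z",th); T=P.apply([a[0],a[1],0])+[tx,ty,a[2]]
print("dp mm",Rt.inv().apply(T-o["tool_pos"]).round(1),"yaw-pack",o["tcp_rot"][2]-th)
print("pack-frame tcp",P.inv().apply(o["tool_pos"]-[tx,ty,0]).round(1))
Rg=P*Ro.from_euler("z",a[3] if len(a)>3 else 0)*Ro.from_euler("x",np.pi)
print("rotvec",(Rt.inv()*Rg).as_rotvec().round(3),"q",o["joint_positions"].round(2),"F",o["contact_force"].round(1),"w",o["grip_width"].round(1),o["time"])
E
python3 go.py -5 -75 190
```

```text
time: 1.25
tool_pos: [415.9, -180.6, 226.9]
tcp_rot: [3.141, -0.0, 0.239]
contact_force: [1.3, -1.0, 0.1]
grip_width: 92.0
finger_force: 0.0
dp mm [124.5 -87.2  36.9] yaw-pack -0.021841165964424147
pack-frame tcp [-131.4 -159.4  226.9]Traceback (most recent call last):
  File "go.py", line 10, in <module>
    print("rotvec",(Rt.inv()*Rg).as_rotvec().round(3),"q",o["joint_positions"].round(2),"F",o["contact_force"].round(1),"w",o["grip_width"].round(1),o["time"])
                                                                                                                            ^^^^^^^^^^^^^^^^^^^^^
AttributeError: 'float' object has no attribute 'round'
```

```bash
sed -i 's/o\["grip_width"\].round(1)/o["grip_width"]/' go.py
python3 -m pendant '{"dp":[[0.04,-0.03,0.01],[0.085,-0.06,0.02],[0.124,-0.087,0.037],[0.124,-0.087,0.037],[0.124,-0.087,0.037]],"rotation":[[0,0,0],[0,0,-0.01],[0,0,-0.022],[0,0,-0.022],[0,0,-0.022]]}'
python3 go.py -5 -75 112
python3 - <<'E'
from h import *
a=cap("top")["pixels"][192:342,165:345];b=cap("side")["pixels"][200:390,270:430]
b=cv2.resize(b,(400,475));a=cv2.resize(a,(400,333));b=cv2.copyMakeBorder(b,0,0,0,0,0)
o=np.zeros((475,800,3),np.uint8);o[:333,:400]=a;o[:,400:]=b
cv2.imwrite("pics/above.png",o[:,:,::-1])
E
```

```text
time: 1.88
tool_pos: [514.5, -68.3, 189.6]
tcp_rot: [3.142, 0.001, 0.261]
contact_force: [-0.6, -0.2, 0.5]
grip_width: 92.0
finger_force: 0.0
dp mm [ 2.3 -1.3 77.6] yaw-pack 0.0006974257425674257
pack-frame tcp [ -7.2 -76.3 189.6]
rotvec [0.    0.001 0.001] q [-0.28  0.36  1.6  -0.    1.18  1.03] F [-0.6 -0.2  0.5] w 91.96949503213312 1.875
```

View pics/above.png

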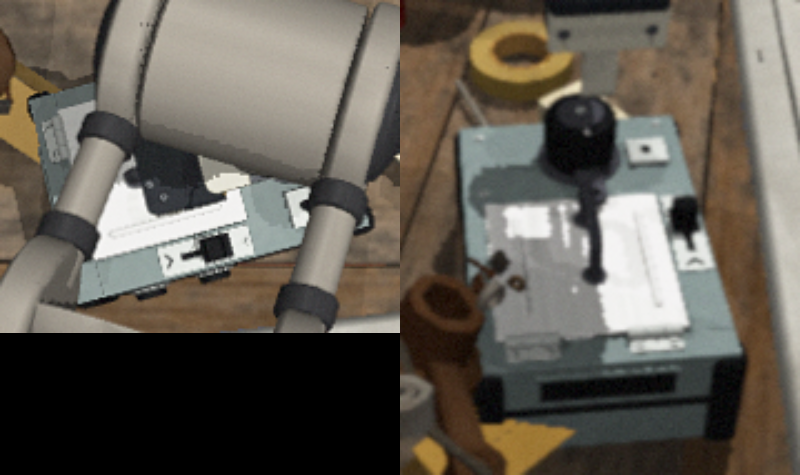

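```bash
python3 - <<'E'
from h import *; import json
th,tx,ty=json.load(open("pack.json")); R=np.array([[np.cos(th),-np.sin(th)],[np.sin(th),np.cos(th)]])
s=cap("side")
for n,l,z in [("handle near",(0,49.5),134),("far",(0,-4.5),134),("foot near",(0,49.5),100),("knob",(-70.5,1.5),117),("eye",(-56,-75),100),("finger",(-7,-20),189.6),("finger back",(-7,-11),189.6),("collar",(-5,-75),139),("cFL",(-55,100.5),99.5),("cRL",(70,100.5),99.5)]:
    p=proj(s,[[*(R@l+[tx,ty]),z]])[0]; print(n,p.round(1),"crop",((p-[270,200])*2.5+[400,0]).round())
E
```

```text
handle near [347.6 294.2] crop [594. 236.]
far [343.6 272. ] crop [584. 180.]
foot near [347.  308.4] crop [593. 271.]
knob [383.8 279. ] crop [684. 198.]
eye [368.  258.4] crop [645. 146.]
finger [347.4 241.3] crop [593. 103.]
finger back [348.1 244.7] crop [595. 112.]
collar [341.8 244.2] crop [580. 110.]
cFL [385.  329.8] crop [687. 325.]
cRL [307.5 335. ] crop [494. 337.]
```

```bash
python3 -m pendant '{"dp":[[0,0,0.03],[0,0,0.055],[0,0,0.07],[0,0,0.078],[0,0,0.078]],"rotation":[[0,0,0],[0,0,0],[0,0,0],[0,0,0],[0,0,0]]}'
python3 go.py -5 -75 112
```

```text
time: 2.65
tool_pos: [514.8, -68.5, 111.8]
tcp_rot: [3.142, 0.0, 0.26]
contact_force: [0.4, -0.3, 0.0]
grip_width: 91.9
finger_force: 0.0
dp mm [ 2.  -1.5 -0.2] yaw-pack -0.00029284671734836065
pack-frame tcp [ -7.  -76.5 111.8]
rotvec [ 0.  0. -0.] q [-0.28  0.45  1.7  -0.    0.99  1.03] F [ 0.4 -0.3  0. ] w 91.94660627121466 2.65
```

```bash
python3 -m pendant '{"dp":[[0,0,0],[0,0,0],[0,0,0],[0,0,0],[0,0,0],[0,0,0]],"rotation":[[0,0,0],[0,0,0],[0,0,0],[0,0,0],[0,0,0],[0,0,0]]}' 0.04
python3 go.py -5 -75 112
```

```text
time: 3.4
tool_pos: [513.7, -64.5, 111.8]
tcp_rot: [-3.135, 0.001, 0.26]
contact_force: [-2.0, 15.5, 5.9]
grip_width: 51.1
finger_force: 30.0
dp mm [ 2.   2.5 -0.2] yaw-pack -0.00023408036590394365
pack-frame tcp [ -7.  -72.5 111.8]
rotvec [-0.006  0.001 -0.   ] q [-0.28  0.45  1.7   0.01  0.99  1.03] F [-2.  15.5  5.9] w 51.14633210325416 3.4
```

```bash
python3 -m pendant '{"dp":[[0.002,-0.0035,0],[0.004,-0.0035,0],[0.004,-0.0035,0],[0.004,-0.0035,0],[0.004,-0.0035,0],[0.004,-0.0035,0],[0.004,-0.0035,0],[0.004,-0.0035,0]],"rotation":[[0,0,-0.05],[0,0,-0.2],[0,0,-0.35],[0,0,-0.5],[0,0,-0.65],[0,0,-0.8],[0,0,-0.95],[0,0,-1.1]]}'
python3 go.py -5 -75 112 1.571
```

```text
time: 4.4
tool_pos: [517.1, -67.2, 111.9]
tcp_rot: [3.142, 0.006, 1.366]
contact_force: [-2.6, -15.8, -0.5]
grip_width: 51.2
finger_force: 30.0
dp mm [ 0.6 -1.  -0.1] yaw-pack 1.1051796943951004
pack-frame tcp [ -4.3 -76.  111.9]
rotvec [-0.001  0.006 -0.466] q [-0.27  0.46  1.69 -0.01  0.99 -0.06] F [ -2.6 -15.8  -0.5] w 51.201511290954585 4.4
```

```bash
python3 -m pendant '{"dp":[[-0.002,0,0],[-0.002,0,0],[-0.002,0,0],[-0.002,0,0],[-0.002,0,0],[-0.002,0,0]],"rotation":[[0,0,-0.15],[0,0,-0.3],[0,0,-0.43],[0,0,-0.5],[0,0,-0.52],[0,0,-0.52]]}'
python3 go.py -5 -75 112 1.571
```

```text
time: 5.15
tool_pos: [519.2, -66.8, 112.0]
tcp_rot: [3.138, 0.003, 1.879]
contact_force: [5.1, -2.6, -3.9]
grip_width: 51.2
finger_force: 30.0
dp mm [ 1.2 -2.7 -0. ] yaw-pack 1.6180849795170795
pack-frame tcp [ -2.3 -76.1 112. ]
rotvec [0.004 0.002 0.047] q [-0.27  0.46  1.69 -0.    0.99 -0.58] F [ 5.1 -2.6 -3.9] w 51.218415548122486 5.15
```

```bash
python3 -m pendant '{"dp":[[0,0,0],[0,0,0],[0,0,-0.02],[0,0,-0.07],[0,0,-0.085],[0,0,-0.085]],"rotation":[[0,0,0],[0,0,0],[0,0,0],[0,0,0.02],[0,0,0.047],[0,0,0.047]]}' 0.09
python3 go.py 0 22.5 190 1.571
python3 - <<'E'
from h import *
b=cap("side")["pixels"][200:390,270:430]
cv2.imwrite("pics/turned.png",cv2.resize(b,None,fx=3,fy=3)[:,:,::-1])
E
```

```text
time: 5.9
tool_pos: [517.5, -65.7, 197.4]
tcp_rot: [3.14, 0.001, 1.834]
contact_force: [-0.0, 0.1, -0.6]
grip_width: 90.1
finger_force: 0.0
dp mm [97.1  3.8  7.3] yaw-pack 1.573378480554916
pack-frame tcp [ -3.6 -74.6 197.4]
rotvec [0.001 0.001 0.002] q [-0.27  0.36  1.58 -0.    1.2  -0.54] F [-0.   0.1 -0.6] w 90.09380591092555 5.9
```

View pics/turned.png

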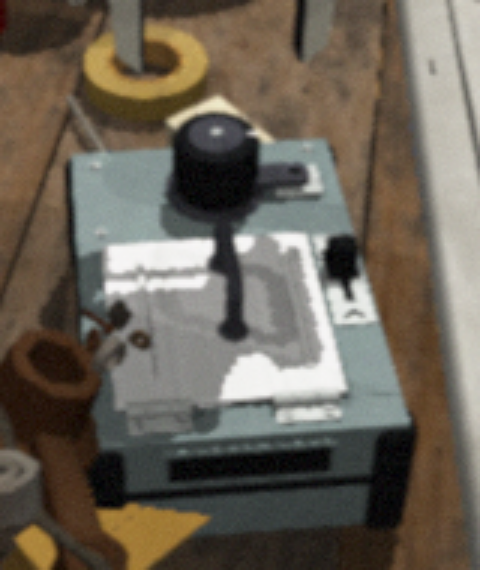

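The ear at (290,175) now covers the eye plate at (305,180), and the collar reached its stop. Next is the handle.

```bash
python3 -m pendant '{"dp":[[0.04,0.001,0],[0.08,0.003,0],[0.097,0.004,0.005],[0.097,0.004,0.03],[0.097,0.004,0.06],[0.097,0.004,0.075],[0.097,0.004,0.083],[0.097,0.004,0.083]],"rotation":[[0,0,0],[0,0,0],[0,0,0],[0,0,0],[0,0,0],[0,0,0],[0,0,0],[0,0,0]]}'
python3 go.py 0 22.5 114.5 1.571
```

```text
time: 6.95
tool_pos: [495.5, 28.8, 112.9]
tcp_rot: [-3.14, -0.0, 1.834]
contact_force: [0.0, 1.0, 0.4]
grip_width: 89.9
finger_force: 0.0
dp mm [ 0.1  0.5 -1.6] yaw-pack 1.5731046996759657
pack-frame tcp [ -0.5  22.4 112.9]
rotvec [-0.002 -0.     0.002] q [-0.1   0.42  1.76 -0.    0.97 -0.36] F [0.  1.  0.4] w 89.89854299629671 6.95
```

```bash
python3 -m pendant '{"dp":[[0,0,0],[0,0,0],[0,0,0],[0,0,0],[0,0,0],[0,0,0],[0,0,0],[0,0,0]],"rotation":[[0,0,0],[0,0,0],[0,0,0],[0,0,0],[0,0,0],[0,0,0],[0,0,0],[0,0,0]]}' 0
python3 go.py 0 22.5 114.5 1.571
```

```text
time: 7.95
tool_pos: [496.0, 28.9, 113.7]
tcp_rot: [3.142, 0.0, 1.834]
contact_force: [0.3, -0.3, -0.5]
grip_width: 14.4
finger_force: 0.0
dp mm [ 0.1  0.  -0.8] yaw-pack 1.5730773251655978
pack-frame tcp [ -0.   22.4 113.7]
rotvec [0.    0.    0.002] q [-0.1   0.42  1.76 -0.    0.97 -0.36] F [ 0.3 -0.3 -0.5] w 14.372820866540668 7.95
```

```bash
python3 -m pendant '{"dp":[[0,0,0],[0,0,0],[0,0,0]],"rotation":[[0,0,0],[0,0,0],[0,0,0]]}'
python3 -m pendant '{"dp":[[0,0,-0.0015],[0,0,-0.003],[0,0,-0.0045],[0,0,-0.006],[0,0,-0.006]],"rotation":[[0,0,0],[0,0,0],[0,0,0],[0,0,0],[0,0,0]]}'
```

```text
time: 8.32
tool_pos: [497.7, 29.5, 114.1]
tcp_rot: [3.138, 0.0, 1.834]
contact_force: [5.4, 3.8, -1.6]
grip_width: 8.6
finger_force: 30.0
time: 8.95
tool_pos: [497.1, 30.7, 117.7]
tcp_rot: [3.139, -0.003, 1.833]
contact_force: [11.9, 8.4, -23.0]
grip_width: 9.2
finger_force: 30.0
```

```bash
python3 -m pendant '{"dp":[[0,0,-0.002],[0,0,-0.003],[0,0,-0.003],[0,0,-0.003]],"rotation":[[0,0,0],[0,0,0],[0,0,0],[0,0,0]]}'; python3 go.py -73 -30 140 1.571
```

```text
time: 9.45
tool_pos: [497.0, 30.7, 119.1]
tcp_rot: [3.141, -0.003, 1.833]
contact_force: [17.4, 9.0, -35.5]
grip_width: 8.9
finger_force: 30.0
dp mm [-53.7 -74.5 -21.2] yaw-pack 1.5725514807595615
pack-frame tcp [  1.4  23.9 119.1]
rotvec [ 0.001 -0.003  0.002] q [-0.09  0.41  1.75  0.    0.98 -0.36] F [ 17.4   9.  -35.5] w 8.920836344250967 9.45
```

It's caught: 35 N with the handle stopped. I'll lower it, let go, rise, and go to the right of the slide knob.

```bash
python3 -m pendant '{"dp":[[0,0,0.005],[0,0,0.009],[0,0,0.009]],"rotation":[[0,0,0],[0,0,0],[0,0,0]]}'
python3 -m pendant '{"dp":[[0,0,0],[0,0,0],[0,0,0],[0,0,-0.01],[0,0,-0.035],[0,0,-0.05],[0,0,-0.05]],"rotation":[[0,0,0],[0,0,0],[0,0,0],[0,0,0],[0,0,0],[0,0,0],[0,0,0]]}' 0.05; python3 go.py -73 -30 160 1.571
```

```text
time: 9.82
tool_pos: [497.9, 28.9, 114.5]
tcp_rot: [3.137, 0.001, 1.834]
contact_force: [4.9, 1.3, 3.2]
grip_width: 9.1
finger_force: 30.0
time: 10.7
tool_pos: [496.7, 28.9, 165.2]
tcp_rot: [3.139, 0.001, 1.834]
contact_force: [-0.2, -0.3, -0.7]
grip_width: 49.9
finger_force: 0.0
dp mm [-52.  -73.8   5. ] yaw-pack 1.5731911383566646
pack-frame tcp [  0.7  22.2 165.2]
rotvec [0.003 0.001 0.002] q [-0.1   0.35  1.69 -0.    1.09 -0.36] F [-0.2 -0.3 -0.7] w 49.8593357496972 10.7
```

```bash
python3 -m pendant '{"dp":[[-0.02,-0.03,0],[-0.04,-0.06,0],[-0.052,-0.074,0],[-0.052,-0.074,0],[-0.052,-0.074,0],[-0.052,-0.074,0],[-0.052,-0.074,0]],"rotation":[[0,0,0],[0,0,0],[0,0,0],[0,0,0],[0,0,0],[0,0,0],[0,0,0]]}' 0
python3 -m pendant '{"dp":[[0,0,0.025],[0,0,0.045],[0,0,0.055],[0,0,0.06],[0,0,0.06]],"rotation":[[0,0,0],[0,0,0],[0,0,0],[0,0,0],[0,0,0]]}'; python3 go.py -73 5 105 1.571
python3 - <<'E'
from h import *
b=cap("side")["pixels"][200:390,270:430]
cv2.imwrite("pics/knob.png",cv2.resize(b,None,fx=3,fy=3)[:,:,::-1])
E
```

```text
time: 11.58
tool_pos: [438.2, -40.0, 163.6]
tcp_rot: [-3.141, -0.0, 1.835]
contact_force: [0.0, 0.7, 0.0]
grip_width: 0.4
finger_force: 0.0
time: 12.2
tool_pos: [438.2, -40.5, 103.8]
tcp_rot: [3.141, 0.0, 1.834]
contact_force: [0.1, -0.3, -0.4]
grip_width: 0.2
finger_force: 0.0
dp mm [34.8  0.8 -1.2] yaw-pack 1.5732093801705782
pack-frame tcp [-73.7 -29.8 103.8]
rotvec [0.    0.    0.002] q [-0.27  0.34  1.92 -0.    0.88 -0.53] F [ 0.1 -0.3 -0.4] w 0.23216499893872397 12.2
```

View pics/knob.png

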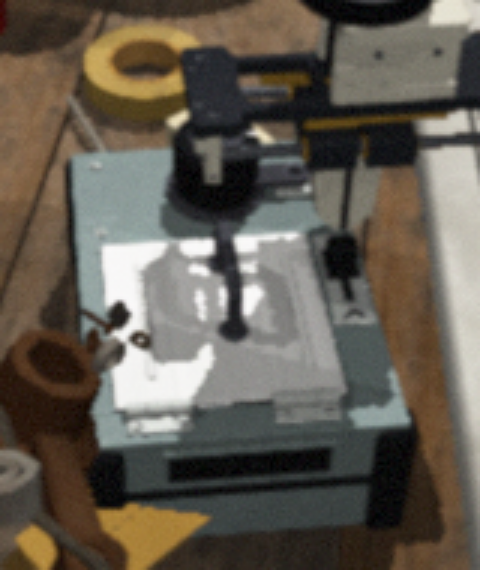

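The closed fingers at (345,190) are lined up behind the knob at (342,250), clear of the cover. I'll push left.

```bash
python3 -m pendant '{"dp":[[0.006,0,0],[0.011,0,0],[0.015,0,0],[0.018,0,0],[0.021,0,0],[0.024,0,0],[0.027,0,0],[0.03,0,0]],"rotation":[[0,0,0],[0,0,0],[0,0,0],[0,0,0],[0,0,0],[0,0,0],[0,0,0],[0,0,0]]}'
python3 -m pendant '{"dp":[[0.003,0,0],[0.005,0,0],[0.006,0,0],[0.006,0,0]],"rotation":[[0,0,0],[0,0,0],[0,0,0],[0,0,0]]}'; python3 go.py -73 5 105 1.571
```

```text
time: 13.25
tool_pos: [430.5, -12.3, 103.9]
tcp_rot: [3.141, 0.002, 1.834]
contact_force: [-0.1, -7.2, 0.7]
grip_width: 0.8
finger_force: 3.1
time: 13.75
tool_pos: [429.1, -7.0, 103.9]
tcp_rot: [3.141, 0.003, 1.834]
contact_force: [-0.4, -9.7, 1.9]
grip_width: 0.3
finger_force: 4.4
dp mm [ 0.1  1.  -1.1] yaw-pack 1.5737100965735036
pack-frame tcp [-73.9   4.9 103.9]
rotvec [0.    0.003 0.003] q [-0.19  0.33  1.95 -0.    0.87 -0.46] F [-0.4 -9.7  1.9] w 0.2924905967625649 13.75
```

Still sliding, so I'll push on until it stops hard.

```bash
python3 -m pendant '{"dp":[[0.002,0,0],[0.004,0,0],[0.006,0,0],[0.008,0,0],[0.008,0,0]],"rotation":[[0,0,0],[0,0,0],[0,0,0],[0,0,0],[0,0,0]]}'; python3 go.py -73 5 105 1.571
```

```text
time: 14.38
tool_pos: [429.1, -6.1, 104.3]
tcp_rot: [3.141, 0.015, 1.837]
contact_force: [1.8, -47.5, -6.5]
grip_width: 0.8
finger_force: 23.1
dp mm [-0.8  0.7 -0.7] yaw-pack 1.5765586371778184
pack-frame tcp [-73.7   5.8 104.3]
rotvec [0.001 0.015 0.006] q [-0.18  0.32  1.95 -0.02  0.86 -0.44] F [  1.8 -47.5  -6.5] w 0.8080397984757355 14.375
```

The slide is on its end stop. I'll back off, rise and return to the handle.

```bash
python3 -m pendant '{"dp":[[-0.01,0,0],[-0.018,0,0],[-0.018,0,-0.03],[-0.018,0,-0.06],[-0.018,0,-0.06]],"rotation":[[0,0,0],[0,0,0],[0,0,0],[0,0,0],[0,0,0]]}' 0; python3 go.py 0 22.5 164 1.571
```

```text
time: 15.0
tool_pos: [432.5, -15.1, 165.4]
tcp_rot: [3.138, 0.001, 1.834]
contact_force: [0.1, 0.2, -0.6]
grip_width: 0.1
finger_force: 0.0
dp mm [26.1 72.8  1.6] yaw-pack 1.5736320817032874
pack-frame tcp [-72.7  -3.8 165.4]
rotvec [0.004 0.001 0.003] q [-0.21  0.24  1.86  0.    1.04 -0.48] F [ 0.1  0.2 -0.6] w 0.13370764885212913 15.0
```

```bash
python3 -m pendant '{"dp":[[0.01,0.04,0],[0.026,0.075,0],[0.026,0.075,0],[0.026,0.075,0],[0.026,0.075,0.025],[0.026,0.075,0.045],[0.026,0.075,0.051],[0.026,0.075,0.051]],"rotation":[[0,0,0],[0,0,0],[0,0,0],[0,0,0],[0,0,0],[0,0,0],[0,0,0],[0,0,0]]}' 0.05
python3 -m pendant '{"dp":[[0,0,0],[0,0,0],[0,0,0],[0,0,0],[0,0,0],[0,0,0],[0,0,0],[0,0,0]],"rotation":[[0,0,0],[0,0,0],[0,0,0],[0,0,0],[0,0,0],[0,0,0],[0,0,0],[0,0,0]]}' 0; python3 go.py 0 22.5 114.5 1.571
```

```text
time: 16.0
tool_pos: [496.5, 28.9, 112.7]
tcp_rot: [-3.141, -0.0, 1.833]
contact_force: [0.2, -0.1, -0.3]
grip_width: 50.4
finger_force: 0.0
time: 17.0
tool_pos: [497.7, 29.4, 112.9]
tcp_rot: [3.14, 0.0, 1.834]
contact_force: [4.5, 2.5, -1.4]
grip_width: 9.1
finger_force: 30.0
dp mm [ 0.1 -1.7 -1.6] yaw-pack 1.5730462137398573
pack-frame tcp [  1.7  22.4 112.9]
rotvec [0.002 0.    0.002] q [-0.1   0.42  1.76  0.    0.96 -0.36] F [ 4.5  2.5 -1.4] w 9.121052656108171 17.0
```

```bash
python3 -m pendant '{"dp":[[0.002,0,-0.004],[0.004,0,-0.0075],[0.006,0,-0.011],[0.0085,0,-0.015],[0.011,0,-0.018],[0.014,0,-0.0215]],"rotation":[[0,0,0],[0,0,0],[0,0,0],[0,0,0],[0,0,0],[0,0,0]]}'; python3 go.py 0 22.5 114.5 1.571
```

```text
time: 17.75
tool_pos: [494.2, 42.1, 134.2]
tcp_rot: [3.14, 0.002, 1.834]
contact_force: [5.7, -1.3, -3.9]
grip_width: 9.1
finger_force: 30.0
dp mm [-13.1  -1.7  19.7] yaw-pack 1.5732719221270204
pack-frame tcp [  1.6  35.6 134.2]
rotvec [0.001 0.002 0.002] q [-0.07  0.39  1.74 -0.    1.01 -0.33] F [ 5.7 -1.3 -3.9] w 9.067131612732554 17.75
```

```bash
python3 -m pendant '{"dp":[[0.006,0,-0.006],[0.0125,0,-0.0115],[0.0195,0,-0.0165],[0.027,0,-0.0205],[0.035,0,-0.024],[0.043,0,-0.0265]],"rotation":[[0,0,0],[0,0,0],[0,0,0],[0,0,0],[0,0,0],[0,0,0]]}'; python3 go.py 0 22.5 114.5 1.571
```

```text
time: 18.5
tool_pos: [482.9, 82.9, 161.1]
tcp_rot: [3.14, 0.004, 1.834]
contact_force: [4.4, -4.3, -1.2]
grip_width: 9.1
finger_force: 30.0
dp mm [-55.2  -1.5  46.8] yaw-pack 1.573372120796156
pack-frame tcp [  1.3  77.9 161.1]
rotvec [0.001 0.004 0.002] q [ 0.02  0.34  1.72 -0.    1.08 -0.25] F [ 4.4 -4.3 -1.2] w 9.08027332139515 18.5
```

```bash
python3 -m pendant '{"dp":[[0.006,0,-0.001],[0.012,0,-0.002],[0.017,0,-0.0025],[0.022,0,-0.0025],[0.0265,0,-0.0025],[0.0295,0,-0.002],[0.0295,0,-0.002],[0.0295,0,-0.002]],"rotation":[[0,0,0],[0,0,0],[0,0,0],[0,0,0],[0,0,0],[0,0,0],[0,0,0],[0,0,0]]}'; python3 go.py 0 22.5 114.5 1.571
python3 - <<'E'
from h import *
b=cap("side")["pixels"][150:390,250:450]
cv2.imwrite("pics/open.png",cv2.resize(b,None,fx=2.5,fy=2.5)[:,:,::-1])
E
```

```text
time: 19.5
tool_pos: [475.2, 111.2, 163.8]
tcp_rot: [3.14, 0.004, 1.834]
contact_force: [1.4, -4.8, 7.7]
grip_width: 9.7
finger_force: 30.0
dp mm [-84.5  -1.4  49.6] yaw-pack 1.5736602286976218
pack-frame tcp [  1.1 107.2 163.8]
rotvec [0.001 0.004 0.003] q [ 0.07  0.34  1.72 -0.    1.08 -0.19] F [ 1.4 -4.8  7.7] w 9.74609645844951 19.5
```

View pics/open.png

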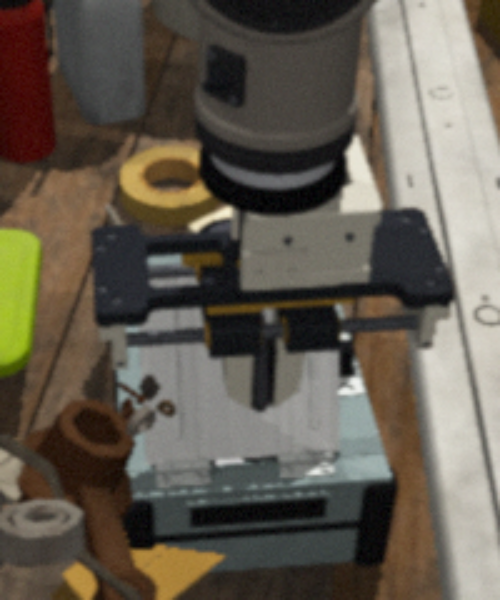

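The cover is up, with the handle bar gripped at (262,370). Its position on the arc puts it at about 1.23 rad. I'll check that it holds still, then hand in.

```bash
python3 -m pendant '{"dp":[[0,0,0],[0,0,0],[0,0,0],[0,0,0]],"rotation":[[0,0,0],[0,0,0],[0,0,0],[0,0,0]]}' && python3 -c "
from plant import workorder
print(workorder.close_job())"
```

```text
time: 20.05
tool_pos: [475.2, 111.1, 163.8]
tcp_rot: [3.14, 0.004, 1.834]
contact_force: [1.5, -5.9, 6.4]
grip_width: 9.3
finger_force: 30.0
the job is handed in; nothing more can be done
None
```

I handed the job in at about 20 s, and the hand-in returned no verdict: the collar is off with its ear over the padlock eye, the tug found the cover caught, the slide is pushed to its left stop, and the fingers are holding the cover still at about 1.2 rad by my estimate.

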